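# Check the end float of the smooth roller

## Robot

A 7-joint arm with a two-finger parallel gripper is mounted at the origin on a cart in front of the work surface, level with it; the furniture and walls round the work are solid. World frame = base frame: x ahead of the robot, y to its left, z up, the work surface at z = 0. Lengths are in mm, angles in degrees, forces in N, time in s.
With the tool pointing down it reaches from about 375 to 925 mm from the base axis. Payload 3.1 kg.
Tool frame: the origin (TCP) lies at the very end of the fingers, on their centre line; the grasp point (between the pads) lies 19 mm behind it; z points along the fingers, y is the line along which they close (so a half turn about z gives the same grasp; the last joint's range is limited). The gripper opens to 85 mm and grips with 20 to 120 N. Pads are 22 mm wide; open, the fingers measure 114 mm over their backs; the gripper's body (76 mm by 85 mm) begins 54 mm behind the grasp point. The pads swing forward as they close: fully open they stand 13 mm farther back than shut.
Start: joints at [-77.166, 21.939, 2.515, 91.553, -1.026, 66.532, -2.859], TCP at [205.556, 616.644, 231.269] pointing down, gripper open.
Joint ranges: [-149.38, 149.38], [-23.57, 123.04], [-84.95, 90], [0, 143.3], [-89.99, 269.99], [3.08, 112.72], [-163.45, 163.45]. Speed limits (degrees/s): [159.86, 159.86, 180, 180, 180, 180, 180].

## Interface

Orientations are given as [roll, pitch, yaw] about the fixed x, y, z axes, in that order (R = Rz(yaw) Ry(pitch) Rx(roll)).
In Python, from station import manip gives the robot as it stands. Calls block until the motion is done:
- manip.move_to(position, orientation): joint-space move of the TCP to a pose.
- manip.movel(position, frame=None, max_speed=150, threshold=None): straight line of the TCP; frame=None keeps the orientation; max_speed is the mean speed in mm/s. With threshold (N) it stops when the force on the tool has changed by that much, and returns True; else False.
- manip.movej(angles): joint-space move.
- manip.set_gripper(opening, newtons=None): finger opening in mm; newtons is the grip in N (None keeps the last); returns when the fingers have stopped.
- manip.hold(seconds).
- manip.ik(position, orientation): joint angles nearest the present ones, or None.
- manip.read_camera(name): name is "side" or "top"; returns the picture (480x640x3 uint8, red, green, blue); there is no depth.
- manip.camera_info(name): a dict with "K" (3x3 intrinsics, pixels), "eye" and "orientation" of the camera in the world. Camera axes: x right, y down, z forward; pixel columns grow to the right and rows downward; lengths in mm; the calibration is good to about 2 mm. A picture is of the moment at which its call begins. camera_info takes no time and is no camera call.
A pose or a line that the arm cannot do raises manip.PlanningError and nothing moves.
- manip.finish_job(): hands the job in; it is judged then, once.
Readings, each from a call of its own:
- manip.read_time(): time.
- manip.read_qpos(): joint angles.
- manip.read_qvel(): joint speeds.
- manip.read_joint_efforts(): joint torques, N m.
- manip.read_tool_pos(): TCP position.
- manip.read_eef_rot(): TCP orientation.
- manip.read_contact_force(): force on the tool from outside, world axes, zero at the start.
- manip.read_ft_torque(): the same for the moment, N m.
- manip.read_grip_width(): finger opening in mm.
- manip.read_finger_force(): force on a finger pad.
Only numpy, scipy, OpenCV 4.12 (cv2) and the standard library are available. Lean on these libraries where they do the work, as an engineer would, in place of code of your own. Each camera call takes 0.05 s, during which the arm holds its last target. There are 200 camera calls.

## Task

Two small hand mills stand on the worktop; check the end float of the one with the smooth steel roller and the red knob. Pull its shaft by the red knob straight out, away from its mill, until it comes up against its stop, then push it fully home again and let go. Leave the other mill's blue knob and shaft as they are.

Things in the scene. Friction and masses are not known exactly. Their poses are not given: they have to be found in the camera images.
- red_knob (a point): Centre of the red cylindrical knob, 34 mm in diameter, 34 mm long, on the front end of the smooth roller's level shaft, 62 mm above the worktop. Its x axis lies along the shaft and points from the knob into the mill (away from the robot, turned by up to 0.3 rad), z is up; pulling moves it along its -x. Free space round it but for low things (under 20 mm) on the worktop.
- smooth_shaft (a joint): How far the smooth roller's shaft is pulled out, in m: 0 is fully home (roller against the rear cheek), 0.045 fully out (roller against the front cheek). It starts in between, slides with about 2 N of friction (no spring), stays where it is left, and does not turn.
- blue_knob (a point): Centre of the blue knob, the same size and height as the red one, with its axes laid the same way, on the shaft of the other mill (same frame, grooved brass roller); the middles of the mills stand 0.24 m or more apart, side by side, either way round. It slides just as easily and is to be left as it is.
- smooth_mill: White mill frame, 160x110 mm, fixed to the worktop; origin under its middle, x as the red knob's. Smooth steel roller between two upright cheeks 90 mm wide, top 88 mm high. The front cheek's bearing ring ends 73 mm before the origin; with the shaft home the knob's centre is 110 mm before the origin, so that 20 mm of bare 13 mm shaft lies between ring and knob.

How it is judged (in metres and radians):
On the way, in this order (a step that is already met when the one before it is completed fails the run):
1. the smooth roller's shaft is pulled out to its stop (within 10 mm) (value of joint smooth_shaft above 0.035 m), for 0.1 s.
2. the shaft is pushed home again (within 10 mm) (value of joint smooth_shaft below 0.01 m), for 0.1 s.
At the end, for the whole second after the job is handed in: The smooth roller's shaft is home within 10 mm, and the blue knob is within 10 mm of where it was at the start (value of joint smooth_shaft below 0.01 m and distance of blue_knob from where it was at the start of the episode below 0.01 m); the robot touches nothing.
It fails at once if the other mill's shaft (blue knob) is moved by more than 10 mm (distance of blue_knob from where it was at the start of the episode above 0.01 m).
It also fails if it takes over 38 s, if anything falls off the work surface, if the arm or the gripper's body presses on something with over 40 N, if the wrist force passes 120 N, or if a joint passes its speed limit or range.

## Working session

There is one attempt and no reset: what is moved stays moved. The work goes in short steps, each a Python script; the robot and the scene stay as the last script left them, time stands still between calls to the robot, and variables do not carry over. Pictures are saved under pics/ and viewed, at most 10 in all, crops included, and the job is handed in when it is done.

```bash
mkdir -p pics; ls; python3 - <<'E'
from station import manip
import cv2
for n in("top","side"):
    im=manip.read_camera(n); cv2.imwrite(f"pics/{n}0.png",im[:,:,::-1]); print(n,manip.camera_info(n))
print(manip.read_time(),manip.read_tool_pos(),manip.read_eef_rot())
E
```

```text
pics
top {'K': array([[614.61906174,   0.        , 315.82464462],
       [  0.        , 614.61906174, 242.13357311],
       [  0.        ,   0.        ,   1.        ]]), 'eye': array([ 380.53960577,  -42.91117057, 1116.00266328]), 'orientation': array([-169.71573156,    0.95710047,  -90.95266359])}
side {'K': array([[496.53231606,   0.        , 324.97321968],
       [  0.        , 496.53231606, 243.74117535],
       [  0.        ,   0.        ,   1.        ]]), 'eye': array([296.27766649, 763.17840984, 450.18165662]), 'orientation': array([-114.92441583,    1.23541584, -162.09865898])}
0.1 [205.28559247 615.81735972 229.97995816] [-1.79860082e+02  6.80649547e-03  1.61568536e+02]
```

View pics/top0.png

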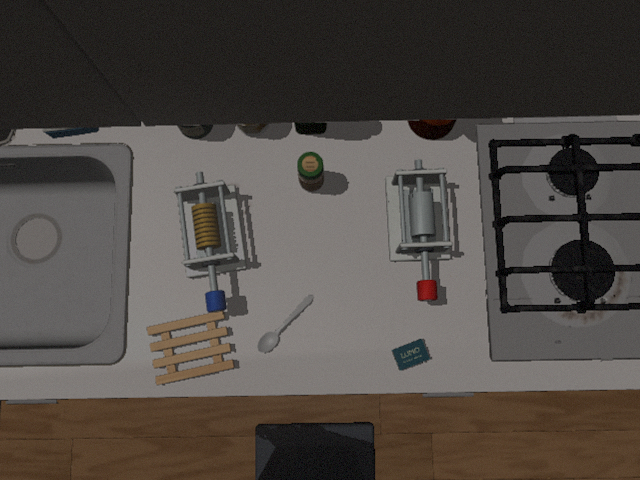

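View pics/side0.png

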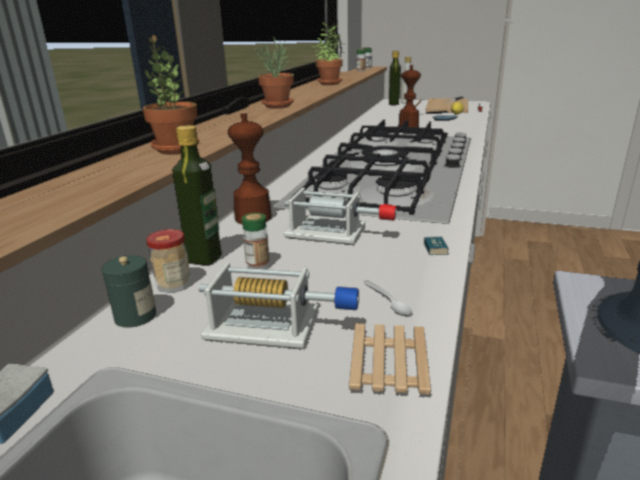

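The top view shows the smooth steel mill on the right, with its red knob at about (427,290). The brass mill is on the left, with its blue knob at about (215,300). The side view agrees, and the space around the red knob is free. Next I'll localise it.

```bash
cat > h.py <<'E'
import numpy as np,cv2
from scipy.spatial.transform import Rotation as R
from station import manip
def ray(n,p):
    c=manip.camera_info(n); d=R.from_euler('xyz',c['orientation'],degrees=True).as_matrix()@np.linalg.inv(c['K'])@[p[0],p[1],1]
    return np.array(c['eye']),d/np.linalg.norm(d)
def plane(n,p,z):
    e,d=ray(n,p); return e+d*(z-e[2])/d[2]
def blob(im,col):
    h=cv2.cvtColor(im,cv2.COLOR_RGB2HSV); H,S,V=cv2.split(h)
    m=((S>150)&(V>60)&((H<5)|(H>174) if col=='red' else (abs(H.astype(int)-115)<12))).astype(np.uint8)
    cs=cv2.findContours(m,cv2.RETR_EXTERNAL,cv2.CHAIN_APPROX_NONE)[0]
    return [c for c in sorted(cs,key=cv2.contourArea)[::-1] if cv2.contourArea(c)>30]
def tri(p,q):
    (a,d),(b,e)=ray('top',p),ray('side',q)
    t=np.linalg.lstsq(np.c_[d,-e],b-a,rcond=None)[0]; u,v=a+t[0]*d,b+t[1]*e
    return (u+v)/2,np.linalg.norm(u-v)
E
python3 - <<'E'
from h import *
np.set_printoptions(precision=1,suppress=True)
T=cv2.imread('pics/top0.png')[:,:,::-1].copy();S=cv2.imread('pics/side0.png')[:,:,::-1].copy()
for c in('red','blue'):
    ctr=[]
    for n,im in(('top',T),('side',S)):
        for b in blob(im,c)[:3]: print(c,n,cv2.boundingRect(b),cv2.minAreaRect(b))
        x=blob(im,c)[0]; m=cv2.moments(x); ctr.append((m['m10']/m['m00'],m['m01']/m['m00']))
    print(ctr,plane('top',ctr[0],62),tri(*ctr))
cv2.imwrite('pics/crop.png',cv2.resize(T[145:310,370:470],None,fx=3.6,fy=3.6,interpolation=cv2.INTER_CUBIC)[:,:,::-1])
E
```

```text
red top (417, 280, 20, 20) ((426.54205322265625, 289.63055419921875), (19.68962287902832, 18.292726516723633), 86.18592071533203)
red side (379, 204, 18, 15) ((387.5, 211.0), (14.0, 17.0), 90.0)
red side (148, 236, 36, 13) ((165.83999633789062, 242.88003540039062), (8.768123626708984, 35.9210205078125), 81.8698959350586)
[(426.49973586899097, 289.5076597992604), (386.88737511353315, 211.11534968210717)] [ 485.8 -216.8   62. ] (array([ 484.2, -216.6,   64.3]), np.float64(2.883580380195259))
blue top (206, 291, 14, 20) ((212.9307861328125, 300.4461975097656), (18.729244232177734, 13.147682189941406), 82.87498474121094)
blue side (335, 288, 23, 21) ((345.82354736328125, 297.7941589355469), (21.551715850830078, 19.711002349853516), 4.39870548248291)
[(212.10109289617486, 300.20673952641164), (345.932, 297.8128888888889)] [474.2 151.5  62. ] (array([472. , 150.5,  65.1]), np.float64(3.749395725738894))
```

View pics/crop.png

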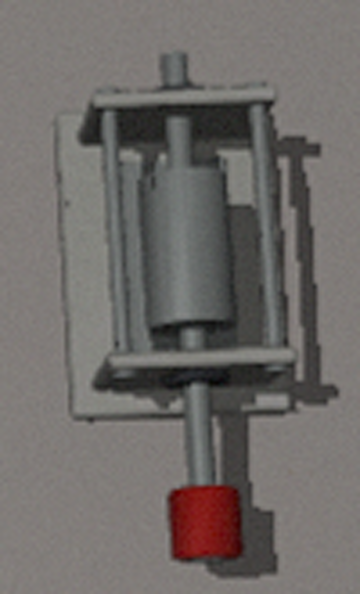

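```bash
python3 - <<'E'
from h import *
np.set_printoptions(precision=1,suppress=True)
px=lambda x,y:(370+x/3.6,145+y/3.6)
k=plane('top',px(205,522),62); r=plane('top',px(174,55),64); ring=plane('top',px(199,383),62)
d=(r-k)[:2]; a=np.degrees(np.arctan2(d[1],d[0])); print(k,r,ring,a,np.linalg.norm(ring-k)-37)
u=np.array([np.cos(np.radians(a)),np.sin(np.radians(a)),0])
print('frame edge yaws',[np.degrees(np.arctan2(*((q-p)[1::-1]))) for p,q in((plane('top',px(75,415),8),plane('top',px(57,115),8)),(plane('top',px(283,345),80),plane('top',px(258,105),80)))])
P=np.array([485.,-216.7,0])
for yaw in(a,a+180):
    for s in(0,-45,30): print(yaw,s,manip.ik(list(P+u*s+[0,0,43]),[180,0,yaw]))
    print(manip.ik([450,100,250],[180,0,yaw]))
E
```

```text
[ 485.  -217.5   62. ] [ 716.  -213.2   64. ] [ 552.  -217.9   62. ] 1.0696338066791686 30.069175566861702
frame edge yaws [np.float64(1.1942622283245357), np.float64(2.689037335710153)]
1.0696338066791686 0 [-15.8  30.1  42.4 117.  -29.2  43.8 -44.4]
1.0696338066791686 -45 [-18.4  27.4  46.6 122.5 -30.   42.  -40.9]
1.0696338066791686 30 [-13.9  31.8  39.6 113.1 -28.3  45.  -46.8]
[ -55.    -1.6   37.3  116.8    1.1   64.5 -107.1]
181.06963380667918 0 [-17.   30.7  44.  117.  -30.5  44.1 136.7]
181.06963380667918 -45 [-22.2  29.6  51.5 122.6 -34.3  43.3 142.8]
181.06963380667918 30 [-13.7  31.7  39.3 113.1 -28.1  44.9 133. ]
[-45.8  -1.1  28.1 116.4   0.6  64.5  73.2]
```

```bash
python3 - <<'E'
from h import *
np.set_printoptions(precision=1,suppress=True)
yaw=1.2;P=np.array([485.,-217.,0]);o=[180,0,yaw]
manip.move_to([450,100,250],o)
manip.move_to(list(P+[0,0,140]),o); print(manip.read_time(),manip.read_tool_pos())
cv2.imwrite('pics/top1.png',manip.read_camera('top')[:,:,::-1])
print(manip.movel(list(P+[0,0,43]),threshold=8),manip.read_tool_pos(),manip.read_contact_force())
manip.set_gripper(20,25)
print(manip.read_grip_width(),manip.read_finger_force(),manip.read_contact_force(),manip.read_tool_pos(),manip.read_time())
cv2.imwrite('pics/side1.png',manip.read_camera('side')[:,:,::-1])
E
```

```text
3.4333 [ 485.8 -215.4  139.8]
False [ 485.6 -217.2   43.6] [-0.2 -0.4  0.1]
32.92750766929286 24.732168316841125 [0.2 2.5 5.2] [ 485.6 -216.1   43.7] 4.8083
```

View pics/side1.png

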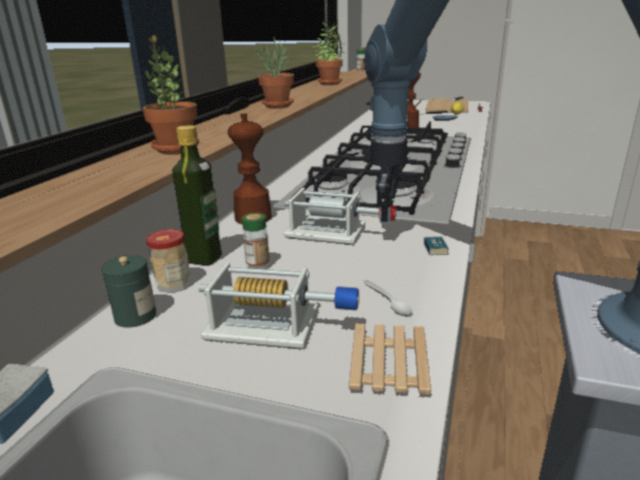

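The side view shows the fingers closed on the red knob at about (388,212). The grip width of 33 mm fits the 34 mm knob. Next I'll pull to the stop.

```bash
python3 - <<'E'
from h import *
np.set_printoptions(precision=1,suppress=True)
p0=np.array(manip.read_tool_pos());a=np.radians(1.2);u=np.array([np.cos(a),np.sin(a),0])
r=manip.movel(list(p0-u*60),max_speed=30,threshold=12)
p1=np.array(manip.read_tool_pos())
print(r,(p1-p0)@u,manip.read_contact_force(),manip.read_grip_width(),manip.read_time())
manip.hold(.2)
print((np.array(manip.read_tool_pos())-p0)@u,manip.read_contact_force())
cv2.imwrite('pics/top2.png',manip.read_camera('top')[:,:,::-1])
cv2.imwrite('pics/side2.png',manip.read_camera('side')[:,:,::-1])
E
```

```text
True -14.853429747264762 [ 0.6 -2.2  0.4] 33.43394506601307 5.725
-14.862546201876421 [-0.8 -2.6  0.6]
```

```bash
python3 - <<'E'
import cv2,numpy as np
f=lambda n,c:cv2.resize(cv2.imread(n)[c[0]:c[1],c[2]:c[3]],(395,440),interpolation=cv2.INTER_CUBIC)
cv2.imwrite('pics/c2.png',np.hstack([f('pics/side1.png',(150,260,310,410)) if 0 else f('pics/side2.png',(170,260,280,420)),f('pics/top2.png',(150,320,370,480))]))
E
```

```text
(no output)
```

View pics/c2.png

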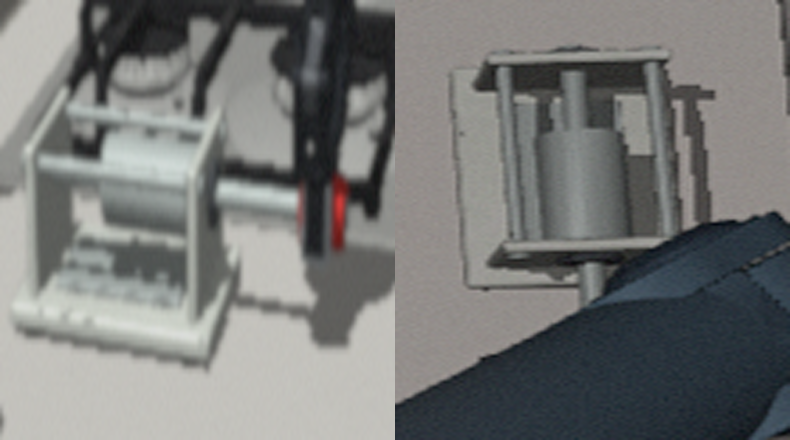

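The crop shows the roller against the front cheek, with no gap left at about (190,170), and the knob still in the fingers. The shaft is at its stop, so I'll push it home.

```bash
python3 - <<'E'
from h import *
np.set_printoptions(precision=1,suppress=True)
p0=np.array(manip.read_tool_pos());a=np.radians(1.2);u=np.array([np.cos(a),np.sin(a),0])
r=manip.movel(list(p0+u*55),max_speed=30,threshold=12)
p1=np.array(manip.read_tool_pos())
print(r,(p1-p0)@u,manip.read_contact_force(),manip.read_grip_width(),manip.read_time())
manip.hold(.2)
print((np.array(manip.read_tool_pos())-p0)@u,manip.read_contact_force())
cv2.imwrite('pics/side3.png',cv2.resize(manip.read_camera('side')[170:260,280:420],(616,396),interpolation=cv2.INTER_CUBIC)[:,:,::-1])
E
```

```text
True 44.86007853948306 [ 0.1 -0.1  4.2] 33.18073314677857 7.425
44.85130510534725 [1.6 2.3 5.1]
```

View pics/side3.png

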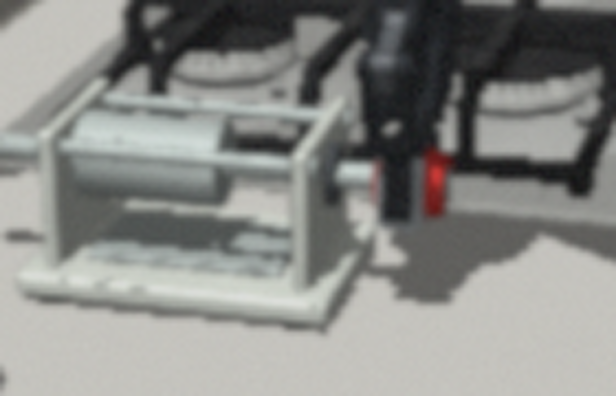

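The roller now sits against the rear cheek at about (70,150), after 44.9 mm of travel, so the shaft is home. Next I'll release, rise straight up and check.

```bash
python3 - <<'E'
from h import *
np.set_printoptions(precision=1,suppress=True)
manip.set_gripper(85); p=np.array(manip.read_tool_pos())
print(manip.read_contact_force(),manip.movel(list(p+[0,0,130]),max_speed=100,threshold=8))
manip.move_to([450,0,260],[180,0,1.2])
print(manip.read_tool_pos(),manip.read_contact_force(),manip.read_time())
im=manip.read_camera('side'); cv2.imwrite('pics/side4.png',im[:,:,::-1])
for c in('red','blue'): print(c,[cv2.boundingRect(b) for b in blob(im,c)[:3]])
E
```

```text
[0.4 1.1 0.7] False
[450.   -0.6 259.9] [ 0.2 -0.4 -0.6] 10.7667
red [(365, 204, 18, 14), (148, 235, 36, 14)]
blue [(335, 288, 23, 21)]
```

View pics/side4.png

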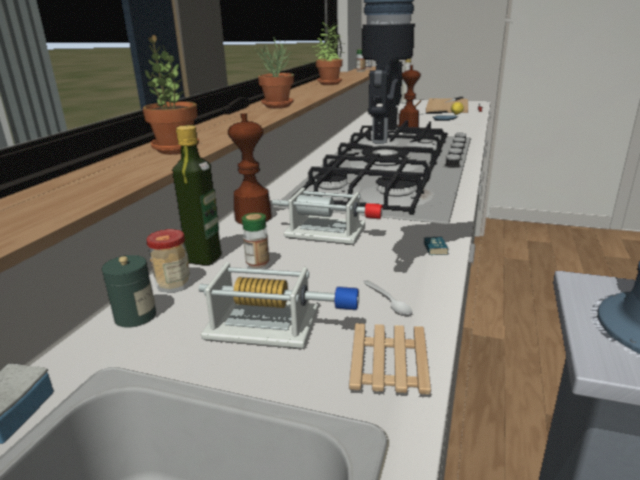

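The red knob is home at about (374,211), the blue knob hasn't moved at (346,298), and the arm is clear.

```bash
python3 -c "
from station import manip
print(manip.finish_job())"
```

```text
the job is handed in; nothing more can be done
None
```

I pulled the smooth mill's shaft out to its stop, pushed it fully home (44.9 mm of travel) and let go; the blue knob didn't move, and I handed the job in with the arm clear at about 11 s.

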